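# Fetch the boxed-in tin of cutting paste

## Task

I am about to tap the block in the machine vice and need the green tin of cutting paste, which is boxed in by the three spray cans in the metal tray. Stand all three cans on the plywood board, then put the tin in the middle of the round rubber pad in front of the vice, and then put every can back in the tray in the middle of the spot of its own colour. Keep cans and tin upright the whole time, do not shift the drill-bit case lying behind the tin, and leave everything standing on its own.

Things in the scene. Friction and masses are not known exactly. Their poses are not given: they have to be found in the camera images.
- blue_can_center (a point): Blue spray can, standing: a straight cylinder 52 mm across and 118 mm high with a narrower blue cap (45 mm across) above it, 150 mm high in all, 0.15 to 0.31 kg. The point is on its axis half-way up, 75 mm above its underside; z up. From above grip it 40 to 55 mm below the top (20 to 35 mm above this point), so that the gripper clears the cap.
- yellow_can_center (a point): Yellow spray can, otherwise the same as the blue one; the point is half-way up, 75 mm above its underside.
- red_can_center (a point): Red spray can, otherwise the same as the blue one; the point is half-way up, 75 mm above its underside.
- tin_center (a point): Green screw-lid tin with a white label on the lid, 62 mm across at the lid (60 mm below it), 46 mm high, 0.11 to 0.23 kg, standing in the tray 63 to 79 mm (centre to centre) from each of the three cans, which hem it in at the front and both sides. The point is on its axis half-way up, 23 mm above its underside.
- blue_spot: Blue painted spot, a flat disc 74 mm across on the floor of the tray, under the blue can at the start (it shows as a ring around the can). Origin: its centre, on the tray's floor, 4 mm above the bench. The tray is a fixed square sheet-metal drip tray, 250 mm by 250 mm, rim 18 mm above the bench.
- yellow_spot: Yellow painted spot in the tray, 74 mm across, under the yellow can at the start. Origin: its centre, on the tray's floor, 4 mm above the bench.
- red_spot: Red painted spot in the tray, 74 mm across, under the red can at the start. Origin: its centre, on the tray's floor, 4 mm above the bench. Neighbouring spots lie at least 85 mm apart, centre to centre.
- bit_case_center (a point): Flat black drill-bit case with an orange label, 40 mm by 120 mm (its y axis is the long one) and 24 mm high, lying loose in the tray behind the tin: the gap between them is only 15 to 22 mm, so take the tin with the fingers closing along the case's long axis. The point is its centre, 12 mm above the tray's floor. To be left where it is.
- board: Fixed plywood board, 250 mm by 250 mm, 9 mm thick, flat on the bench: the side area for the cans. Origin: centre of its underside, on the bench; x and y along its edges, z up; its top is 9 mm above the origin.
- pad: Fixed round black rubber pad with a thin white ring near its edge, 90 mm across and 4 mm thick, on the bench in front of the blue machine vice. Origin: centre of its underside, on the bench; its top is 4 mm above it. The vice (about 70 mm high) begins about 115 mm beyond the pad's centre, in +x.

How it is judged:
By the outcome, as a careful person would: the job done as asked, in the order asked, and still so for the second after the job is handed in, with the robot touching nothing.
It also fails if it takes over 149 s, if anything falls off the work surface, if the arm or the gripper's body presses on something with over 40 N, if the wrist force passes 120 N, or if a joint passes its speed limit or range.

## Robot

A 6-joint arm with a two-finger parallel gripper is mounted at the origin on the work surface. World frame = base frame: x ahead of the robot, y to its left, z up, the work surface at z = 0. Lengths are in mm, angles in rad, forces in N, time in s.
With the tool pointing down it reaches from about 400 to 925 mm from the base axis. Payload 12.5 kg.
Tool frame: the origin (TCP) lies at the very end of the fingers, on their centre line; the grasp point (between the pads) lies 19 mm behind it; z points along the fingers, y is the direction in which the jaws open and shut (so a half turn about z gives the same grasp; the last joint's range is limited). The gripper opens to 95 mm and grips with 3 to 60 N. Pads are 20 mm wide; open, the fingers measure 119 mm over their backs; the gripper's body (75 mm by 180 mm) begins 59 mm behind the grasp point.
Start: joints at [1.002, 0.491, 1.559, -0, 1.092, -0.106], TCP at [279.022, 559.28, 214.661] pointing down, gripper open.
Joint ranges: [-3.1, 3.1], [-0.84, 2.19], [0.05, 2.79], [-1.13, 4.28], [0.06, 2.93], [-2.69, 2.69]. Speed limits (rad/s): [2.22, 2.22, 2.79, 3.14, 3.14, 3.14].

## Interface

Orientations are given as [roll, pitch, yaw] about the fixed x, y, z axes, in that order (R = Rz(yaw) Ry(pitch) Rx(roll)).
In Python, from cell import env gives the robot as it stands.
- The arm moves only by the shell command python3 -m pendant 'ROWS'. ROWS is JSON, a list that holds one entry, the list of rows, each a list of 5 numbers: the opening, from 0 (shut) to 1 (fully open), then the shift along the tool's x, y, z in m, then the turn about the tool's z in rad. A call has exactly 8 rows; each row is the pose to reach, as a shift and turn from the pose commanded when the call began, along the tool's axes at that moment; what a row does not reach only later rows make up. A row lasts 1/10 s, in which the tool goes at most 50 mm and 8.59 degrees, less where a joint would pass 70% of its speed; a pose out of reach is approached as far as the arm can. A call with a gripper value outside its range is refused whole. The fingers move at their own pace and stop on an object; the grip force is fixed at half the most. Time passes only in rows, so rows that repeat a pose let the fingers close, or fill a call up. It gives the time, the measured TCP pose, the force and the opening at its end, in the units of the state.
- env.state(): the state, without advancing time (a new reading comes with each control period).
- env.read_camera(name): name is "side" or "top" or "wrist"; returns a dict with "image" (420x560x3 uint8, blue, green, red), "range_z" (420x560 float32, mm along the optical axis (not along the pixel's ray), 0 where there is no reading), "fx", "fy", "cx", "cy" (pixels), "dist" ([k1, k2, p1, p2, k3] as OpenCV has them; the pictures are not rectified), "rvec" (rotation vector, rad) and "tvec" (3), from world to camera coordinates, as OpenCV has them; the wrist camera has in their place "tool_from_camera" (4x4, takes a point from camera to tool coordinates, whose origin is the TCP and whose axes are the flange's). Camera axes: x right, y down, z forward; pixel columns grow to the right and rows downward; lengths in mm; the calibration is good to about 2 mm. A picture is of the moment at which its call begins: read the wrist's pose just before it.
- env.job_done(): hands the job in, once; it reports no verdict.
The state is a dict: "t": time; "joints": joint angles; "qvel": joint speeds; "tau": joint torques, N m; "eef_pos": TCP position; "tcp_rot": TCP orientation; "ft_force": force on the tool from outside, world axes, zero at the start; "moment": the same for the moment, N m; "opening": opening from 0.0 (shut) to 1.0 (fully open).
Only numpy, scipy, OpenCV 4.12 (cv2) and the standard library are available. Lean on these libraries where they do the work, as an engineer would, in place of code of your own. Each camera call takes 0.05 s, during which the arm holds its last target. There are 200 camera calls.

## Working session

There is one attempt and no reset: what is moved stays moved. The work goes in short steps, Python scripts to look and compute and a shell command to move; the robot and the scene stay as the last step left them, time stands still between calls to the robot, and variables do not carry over. Pictures are saved under pics/ and viewed, about 12 in all and at most 16, crops included, and the job is handed in when it is done.

```bash
mkdir -p pics; ls
python3 - <<'E'
from cell import env
import cv2,numpy as np
print(env.state())
for n in("top","side"):
    c=env.read_camera(n); cv2.imwrite(f"pics/{n}0.png",c["image"])
    np.savez(f"{n}0.npz",**c)
    print(n,c["fx"],c["cx"],c["cy"],c["dist"],c["rvec"],c["tvec"])
E
```

```text
pics
{'t': 0.0, 'joints': array([ 1.00237597e+00,  4.91557131e-01,  1.55945034e+00, -4.08426044e-05,
        1.09167821e+00, -1.05586415e-01]), 'qvel': array([5.57506322e-04, 2.24644159e-05, 5.91531727e-04, 1.35736082e-03,
       9.23945264e-04, 3.76676338e-04]), 'tau': array([ 7.80684186e-04, -6.12633634e+01, -2.58186400e+01,  6.93103625e-02,
        4.80963592e-02, -7.99474287e-05]), 'eef_pos': array([278.90474644, 559.05062513, 214.06294392]), 'tcp_rot': array([-3.14050189e+00, -7.91736261e-05,  2.67877751e+00]), 'ft_force': array([-0.04937575,  0.33940421,  0.17088804]), 'moment': array([0.03393938, 0.00080543, 0.04307092]), 'opening': 1.0010173109849703}
top 458.1174971482819 278.97789914723023 203.0481491163503 [-0.12436812  0.          0.          0.          0.        ] [ 2.214498   -2.1588032   0.11334861] [ -23.83430019  546.10148017 1210.26805379]
side 402.3996292807309 286.6634156944142 206.22955450458403 [-0.0110082  0.         0.         0.         0.       ] [ 0.24520493 -2.67729755  1.40109901] [557.05889899 135.09234953 833.25616367]
```

View pics/top0.png

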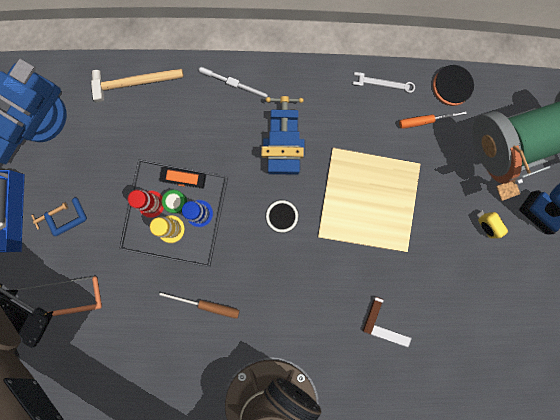

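View pics/side0.png

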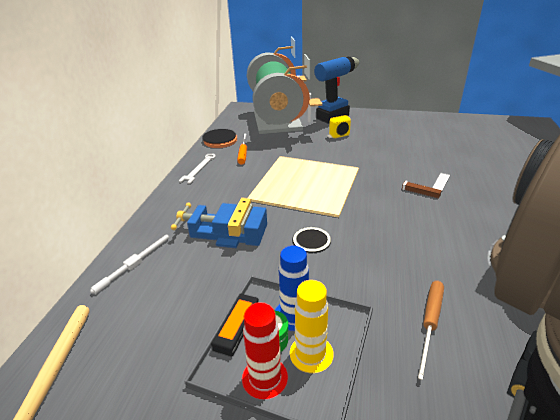

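The top view shows the tray around (175,213), with the red can at (145,200), yellow at (167,229), blue at (197,212), the tin at (174,201) and the case at (183,177). The pad is at (282,216) and the board at (370,200). The side view shows all three cans standing on their rings. Next I measure.

```bash
cat > h.py <<'E'
import cv2,numpy as np
from scipy.optimize import least_squares
def K(c): return np.array([[c["fx"],0,c["cx"]],[0,c["fy"],c["cy"]],[0,0,1.]])
def extr(c,st=None):
    if "rvec" in c:
        R=cv2.Rodrigues(np.array(c["rvec"],float))[0]; t=np.array(c["tvec"],float).ravel()
        return R.T,-R.T@t
    from scipy.spatial.transform import Rotation as Ro
    T=np.array(c["tool_from_camera"]); Rt=Ro.from_euler("xyz",st["tcp_rot"]).as_matrix()
    return Rt@T[:3,:3], Rt@T[:3,3]+st["eef_pos"]
def rays(c,uv):
    n=cv2.undistortPoints(np.asarray(uv,float).reshape(-1,1,2),K(c),np.array(c["dist"],float))[:,0]
    return np.c_[n,np.ones(len(n))]
def cloud(c,st=None):
    h,w=c["range_z"].shape; u,v=np.meshgrid(np.arange(w),np.arange(h))
    R,o=extr(c,st); d=rays(c,np.c_[u.ravel(),v.ravel()])*c["range_z"].reshape(-1,1)
    return (d@R.T+o).reshape(h,w,3)
def plane(c,uv,z,st=None):
    R,o=extr(c,st); d=rays(c,uv)@R.T
    return o+d*((z-o[2])/d[:,2])[:,None]
def hsv(c): return cv2.cvtColor(c["image"],cv2.COLOR_BGR2HSV)
def masks(c):
    H=hsv(c);h,s,v=[H[...,i].astype(int) for i in range(3)]
    g=(s>130)&(v>50)
    return dict(red=g&((h<6)|(h>174)),yellow=g&(h>22)&(h<35),blue=g&(h>105)&(h<128),green=g&(h>45)&(h<90),orange=g&(h>6)&(h<16))
def circ(P,r=None):
    P=np.asarray(P)[:,:2]; m=P.mean(0)
    if r: f=lambda x:np.hypot(*(P-x).T)-r; s=least_squares(f,m,loss="soft_l1",f_scale=1.)
    else:
        f=lambda x:np.hypot(*(P-x[:2]).T)-x[2]; s=least_squares(f,[*m,40],loss="soft_l1",f_scale=1.)
    return s.x,np.sqrt(np.mean(s.fun**2))
E
python3 - <<'E'
from h import *
for n in("top","side"):
    c=dict(np.load(n+"0.npz")); P=cloud(c); M=masks(c); z=P[...,2]
    tray=(P[...,1]>50)&(P[...,1]<550)&(P[...,0]>300)&(P[...,0]<720)&(z<170)
    print(n,"cam",extr(c)[1])
    for k in("red","yellow","blue"):
        m=M[k]&tray; 
        if k=="blue": m&=(P[...,1]>150)
        top=m&(z>146); pt=P[top]
        print(k,"cap top",len(pt),np.median(pt[:,2]) if len(pt) else 0, pt.mean(0) if len(pt) else 0, circ(pt[:, :2]) if 0 else ((pt.min(0)+pt.max(0))/2 if len(pt) else 0))
        fl=m&(z<12)&(z>-5); pf=P[fl]; print("   floor",len(pf),pf[:,2].mean() if len(pf) else 0,(pf.min(0),pf.max(0)) if len(pf) else 0)
    for k in("green","orange"):
        pt=P[M[k]&tray]; print(k,len(pt),pt.min(0),pt.max(0),np.median(pt,0))
E
```

```text
top cam [ 441.57798892   11.7207677  1252.36383125]
red cap top 258 153.7746083563228 [536.701246   337.18495369 153.67458605] [537.60063487 337.94068263 152.90861737]
   floor 160 4.924417611853071 (array([500.47127676, 307.02050106,  -2.58673999]), array([573.61690999, 408.99538944,  11.79391385]))
yellow cap top 233 154.1816087017503 [471.90612474 280.55673793 154.08368831] [473.50336506 281.35948838 153.8340071 ]
   floor 151 4.818064333740225 (array([433.80457027, 247.25920337,  -1.0558194 ]), array([505.10246947, 330.96960904,  11.7042499 ]))
blue cap top 255 153.704103786534 [512.84452764 204.06093534 153.72423307] [513.26521134 204.32174377 152.70075579]
   floor 201 5.413764161667794 (array([474.95506686, 171.3061738 ,  -0.91531577]), array([551.11177939, 548.56077651,  11.94088356]))
green 208 [513.27699105 240.76615984   2.03793606] [576.92322973 300.64823201  56.59279272] [543.00122503 267.36683185  50.37079223]
orange 410 [300.02770378 209.90703809   9.81095466] [628.81331879 489.55432371  35.1572529 ] [607.34984655 261.74530658  28.1939873 ]
side cam [416.00720378 702.4
[... 342 characters left out ...]
59434472] [471.08023163 284.11538872 150.83384767]
   floor 523 4.845334244473976 (array([433.28124063, 108.22059904,  -2.12017937]), array([506.43800177, 322.1875106 ,  11.8584633 ]))
blue cap top 434 153.0516580498202 [512.12726158 211.42306149 152.51727417] [512.5780206  208.18889645 150.6382484 ]
   floor 66 4.438991714038089 (array([506.38183163, 188.18975452,   0.94048627]), array([550.67128983, 246.32465372,  11.99445363]))
green 258 [511.86023734 207.89709495   4.06556755] [539.64568241 295.65342744  51.02174159] [518.5215099  279.17883473  47.8416106 ]
orange 80 [511.60186028 209.30967596  25.10982402] [629.38891811 350.06237596 153.81260362] [602.85283564 272.87430675  27.72921731]
```

Run:
```python
from h import *
c=dict(np.load("top0.npz")); P=cloud(c); H=hsv(c); z=P[...,2]
# board by wood colour
b=((H[...,0]>12)&(H[...,0]<32)&(H[...,1]>40)&(H[...,1]<140)&(H[...,2]>150)).astype(np.uint8)
b[:, :310]=0;b[:,430:]=0;b[:140]=0;b[260:]=0
b=cv2.morphologyEx(b,cv2.MORPH_CLOSE,np.ones((5,5)))
cn=max(cv2.findContours(b,0,1)[0],key=cv2.contourArea); r=cv2.minAreaRect(cn)
q=plane(c,cv2.boxPoints(r),9); print("board",q[:,:2],q.mean(0),"z",np.median(z[b>0]))
w=((H[...,1]<60)&(H[...,2]>140)).astype(np.uint8); w[:, :255]=0;w[:,310:]=0;w[:195]=0;w[240:]=0
cn=max(cv2.findContours(w,0,1)[0],key=cv2.contourArea); 
print("pad",circ(plane(c,cn[:,0],4)))
big=cv2.resize(c["image"][150:275,110:240],None,fx=5,fy=5,interpolation=cv2.INTER_CUBIC)
cv2.imwrite("pics/traycrop.png",big[:600])
```

```text
board [[ 457.30540997 -117.23630116]
 [ 706.72897384 -153.96285631]
 [ 673.98431459 -407.16553163]
 [ 422.43260872 -365.07549664]] [ 565.11282678 -260.86004644    9.        ] z 9.71325643960472
pad (array([513.59127662, -18.57615884,  42.6665025 ]), np.float64(0.7465788174568843))
```

View pics/traycrop.png

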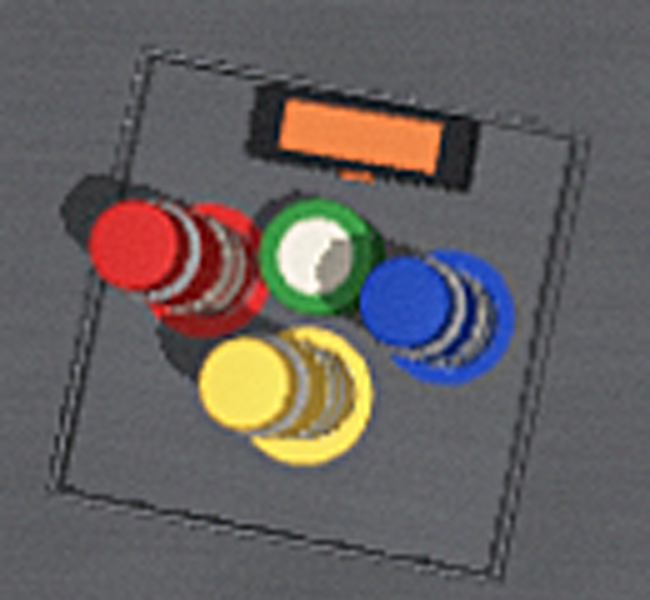

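The crop shows the caps at crop pixels red (138,245), yellow (247,383) and blue (405,302). The tin lid is at (320,255), and the case's long axis slopes down to the right. Next are precise fits from both cameras.

```bash
cat > meas.py <<'E'
from h import *
def edge(m):
    m=m.astype(np.uint8); cs=cv2.findContours(m,0,cv2.CHAIN_APPROX_NONE)[0]
    return max(cs,key=cv2.contourArea)[:,0].astype(float)
def spotfit(c,k,ztop,box,st=None,R=37):
    """outer edge of painted disc: colored floor pixels, polar extremes about current estimate"""
    P=cloud(c,st); m=masks(c)[k]&(np.abs(P[...,2]-4)<5)&(P[...,0]>box[0])&(P[...,0]<box[1])&(P[...,1]>box[2])&(P[...,1]<box[3])
    v,u=np.nonzero(m); Q=plane(c,np.c_[u,v],4,st)[:,:2]; x=(Q.min(0)+Q.max(0))/2
    for _ in range(8):
        d=Q-x; a=(np.arctan2(d[:,1],d[:,0])/(2*np.pi)*48).astype(int)%48; r=np.hypot(*d.T)
        E=np.array([Q[a==i][r[a==i].argmax()] for i in range(48) if (a==i).any() and 30<r[a==i].max()<44])
        s=least_squares(lambda p:np.hypot(*(E-p).T)-(R-.7),x,loss="soft_l1"); x=s.x
    return x,len(E),np.hypot(*(E-x).T).mean()
def capfit(c,k,x0,st=None,zt=154):
    P=cloud(c,st); m=masks(c)[k]&(P[...,2]>zt-4)&(np.hypot(P[...,0]-x0[0],P[...,1]-x0[1])<40)
    Q=plane(c,edge(m),zt,st)
    return circ(Q)
E
python3 - <<'E'
from meas import *
X={"red":(537,338),"yellow":(472,282),"blue":(513,205)}
for n in("top","side"):
    c=dict(np.load(n+"0.npz"))
    for k,x in X.items():
        print(n,k,"cap",*capfit(c,k,x),"spot",*spotfit(c,k,154,(x[0]-50,x[0]+50,x[1]-48,x[1]+48)))
    P=cloud(c); M=masks(c)
    m=M["orange"]&(P[...,0]>570)&(P[...,0]<650)&(P[...,1]>180)&(P[...,1]<360)&(P[...,2]<40)
    q=plane(c,cv2.boxPoints(cv2.minAreaRect(edge(m).astype(np.float32))),28); print("case",q.mean(0),q[:,:2].round(1).tolist())
    H=hsv(c)
    lid=(np.abs(P[...,2]-50)<4)&(np.hypot(P[...,0]-543,P[...,1]-268)<45)
    print("tin depth bbox",P[lid].min(0),P[lid].max(0))
    if n=="top": print("tin circ",circ(plane(c,edge(lid),50)))
E
```

```text
top red cap [536.87092372 337.62593119  20.49624291] 1.0807955627567634 spot [537.48972838 342.54580732] 30 35.65685767931609
top yellow cap [472.02391884 280.69449007  19.65759097] 0.9298458976689576 spot [470.32440319 284.96625577] 32 35.655105712267286
top blue cap [512.76759255 204.60646668  20.31273084] 0.8755529472701038 spot [515.46149574 208.05110709] 35 36.797562219222336
case [610.91032754 254.90558981  28.        ] [[602.8, 299.5], [631.2, 296.2], [619.0, 210.2], [590.7, 213.7]]
tin depth bbox [513.27699105 240.76615984  46.06346096] [571.90652637 312.81830561  53.97724918]
tin circ (array([542.81614603, 271.28419479,  29.36422888]), np.float64(1.247462176503929))
side red cap [536.12607044 343.1200737   21.34843314] 0.788201030933398 spot [536.77196071 343.19269645] 34 36.554791462206076
side yellow cap [471.10202576 285.98497425  21.2233969 ] 0.9300187949314361 spot [469.45078944 285.11383142] 34 36.40204626595226
side blue cap [512.45570882 210.29914169  21.34135331] 0.7161542321283695 spot [514.72593556 208.71292789] 8 36.13451404504054
case [604.56346858 214.02649355  28.        ] [[617.9, 213.6], [617.7, 206.2], [591.1, 214.6], [591.5, 221.7]]
tin depth bbox [511.86023734 225.60217352  46.02337378] [541.66194612 294.87094512  53.8476225 ]
```

```bash
cat > go.py <<'E'
import sys
from cell import env
import numpy as np
from scipy.spatial.transform import Rotation as Ro
s=env.state(); R=Ro.from_euler("xyz",s["tcp_rot"]).as_matrix()
print("t",round(s["t"],2),"pos",s["eef_pos"].round(1),"rot",s["tcp_rot"].round(3),"F",s["ft_force"].round(1),"op",round(s["opening"],3),"j",s["joints"].round(2))
if len(sys.argv)>3:
    for i in range(1,len(sys.argv),3):
        p=np.array([float(a) for a in sys.argv[i:i+3]]); print(p,"shift m",(R.T@(p-s["eef_pos"])/1000).round(4), "turn",((s["tcp_rot"][2]-3.0016+np.pi)%(2*np.pi)-np.pi).round(3))
E
python3 -m pendant '[[[0.75,-0.366,-0.21,-0.046,-0.323],[0.75,-0.366,-0.21,-0.046,-0.323],[0.75,-0.366,-0.21,-0.046,-0.323],[0.75,-0.366,-0.21,-0.046,-0.323],[0.75,-0.366,-0.21,-0.046,-0.323],[0.75,-0.366,-0.21,-0.046,-0.323],[0.75,-0.366,-0.21,-0.046,-0.323],[0.75,-0.366,-0.21,-0.046,-0.323]]]'
python3 go.py 512.6 208 260
```

```text
t: 0.9
eef_pos: [498.0, 229.3, 257.7]
tcp_rot: [3.142, -0.0, 3.002]
ft_force: [0.7, 0.9, -0.5]
opening: 0.752
t 0.9 pos [498.  229.3 257.7] rot [ 3.142 -0.     3.002] F [ 0.7  0.9 -0.5] op 0.752 j [ 0.31  0.34  1.69  0.    1.11 -1.12]
[512.6 208.  260. ] shift m [-0.0174 -0.019  -0.0023] turn 0.0
```

```bash
python3 -m pendant '[[[0.75,-0.017,-0.019,-0.002,0],[0.75,-0.017,-0.019,-0.002,0],[0.75,-0.017,-0.019,-0.002,0],[0.75,-0.017,-0.019,-0.002,0],[0.75,-0.017,-0.019,-0.002,0],[0.75,-0.017,-0.019,-0.002,0],[0.75,-0.017,-0.019,-0.002,0],[0.75,-0.017,-0.019,-0.002,0]]]'
python3 - <<'E'
from cell import env
from meas import *
st=env.state(); c=env.read_camera("wrist"); cv2.imwrite("pics/w1.png",c["image"]); np.savez("w1.npz",**c); print(st["eef_pos"],st["tcp_rot"],c["tool_from_camera"])
P=cloud(c,st);M=masks(c)
for k in("blue","yellow","red"):
    m=M[k]&(P[...,2]>149)&(P[...,2]<165)&(P[...,1]>150)
    if m.sum()>100: print(k,m.sum(),circ(plane(c,edge(m),154,st)),np.median(P[m][:,2]))
E
python3 go.py 512.6 208 88
```

```text
t: 1.7
eef_pos: [511.3, 210.3, 259.6]
tcp_rot: [3.141, -0.0, 3.002]
ft_force: [0.4, 0.0, -0.7]
opening: 0.75
[511.33937907 210.3262825  259.61512691] [ 3.14149577e+00 -3.09771836e-06  3.00233453e+00] [[ 1.39878987e-04 -9.70906023e-01 -2.39460799e-01  6.81205671e+01]
 [ 9.99999705e-01  3.16741688e-04 -7.00104014e-04 -1.68084060e-01]
 [ 7.55582422e-04 -2.39460630e-01  9.70905781e-01 -1.68972916e+02]
 [ 0.00000000e+00  0.00000000e+00  0.00000000e+00  1.00000000e+00]]
blue 1916 (array([509.98693925, 206.07012315,  21.20884429]), np.float64(0.3192333092948431)) 152.5777068323992
yellow 2272 (array([469.07803778, 280.98920172,  21.48109793]), np.float64(0.35104061470018294)) 152.61692410089432
red 1983 (array([534.01384841, 338.05644599,  21.46520241]), np.float64(0.39077675951926116)) 152.44290677308413
t 1.75 pos [511.4 210.2 259.6] rot [3.142 0.    3.002] F [-0.   0.2 -0.5] op 0.751 j [ 0.27  0.34  1.68  0.    1.12 -1.16]
[512.6 208.   88. ] shift m [-0.0015 -0.002   0.1716] turn 0.001
```

View pics/w1.png

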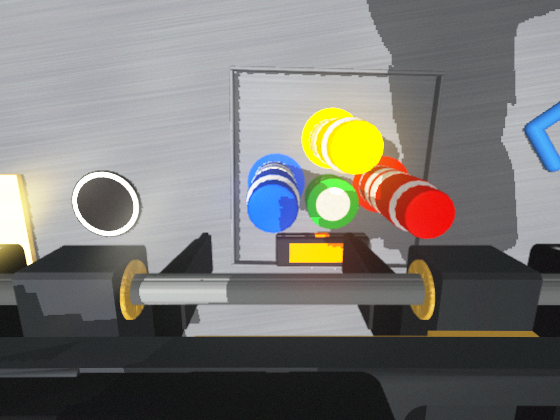

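The wrist view shows the blue cap at (272,208), below the finger opening and offset up in the picture as expected from the tilted camera. Its fit agrees within about 3 mm. Now I descend and grip.

```bash
python3 -m pendant '[[[0.75,0,-0.003,0.05,0],[0.75,0,-0.003,0.09,0],[0.75,0,-0.003,0.13,0],[0.75,0,-0.003,0.15,0],[0.75,0,-0.003,0.172,0],[0.75,0,-0.003,0.172,0],[0.75,0,-0.003,0.172,0],[0.75,0,-0.003,0.172,0]]]'
python3 -m pendant '[[[0,0,0,0,0],[0,0,0,0,0],[0,0,0,0,0],[0,0,0,0,0],[0,0,0,0,0],[0,0,0,0,0],[0,0,0,0,0],[0,0,0,0,0]]]'
python3 go.py 512.6 208 260
```

```text
t: 2.55
eef_pos: [511.7, 207.2, 88.8]
tcp_rot: [3.141, 0.002, 3.002]
ft_force: [-0.4, 0.6, 0.1]
opening: 0.749
t: 3.35
eef_pos: [511.4, 207.1, 88.1]
tcp_rot: [3.141, 0.001, 3.002]
ft_force: [-1.1, -1.5, 6.4]
opening: 0.542
t 3.35 pos [511.4 207.1  88.1] rot [3.141e+00 1.000e-03 3.002e+00] F [-1.1 -1.5  6.4] op 0.542 j [ 0.27  0.55  1.87  0.    0.72 -1.17]
[512.6 208.  260. ] shift m [-0.0012  0.0012 -0.1719] turn 0.0
```

```bash
python3 -m pendant '[[[0,0,0,-0.03,0],[0,0,0,-0.08,0],[0,0,0,-0.13,0],[0,0,0,-0.172,0],[0,-0.012,-0.027,-0.172,0],[0,-0.032,-0.072,-0.172,0],[0,-0.052,-0.117,-0.172,0],[0,-0.071,-0.163,-0.172,0]]]'
python3 -m pendant '[[[0,-0.019,-0.045,0,0],[0,-0.039,-0.09,0,0],[0,-0.058,-0.135,0,0],[0,-0.077,-0.18,0,0],[0,-0.097,-0.225,0,0],[0,-0.114,-0.265,0,0],[0,-0.123,-0.285,0,0],[0,-0.127,-0.294,0,0]]]'
python3 go.py 644 -273 260 644 -273 95
```

```text
t: 4.15
eef_pos: [558.6, 34.2, 259.3]
tcp_rot: [3.141, -0.001, 3.003]
ft_force: [0.3, 0.1, -2.6]
opening: 0.545
t: 4.95
eef_pos: [643.2, -275.2, 258.1]
tcp_rot: [3.141, -0.002, 3.0]
ft_force: [1.2, 0.6, -2.5]
opening: 0.541
t 4.95 pos [ 643.2 -275.2  258.1] rot [ 3.141e+00 -2.000e-03  3.000e+00] F [ 1.2  0.6 -2.5] op 0.541 j [-0.5   0.57  1.3  -0.    1.28 -1.93]
[ 644. -273.  260.] shift m [-0.0004  0.0023 -0.0019] turn -0.002
[ 644. -273.   95.] shift m [-0.0007  0.0022  0.1631] turn -0.002
```

```bash
python3 -m pendant '[[[0,0,0.002,0.04,0],[0,0,0.002,0.08,0],[0,0,0.002,0.12,0],[0,0,0.002,0.145,0],[0,0,0.002,0.155,0],[0,0,0.002,0.158,0],[0,0,0.002,0.158,0],[0,0,0.002,0.158,0]]]'
python3 go.py 644 -273 94
```

```text
t: 5.75
eef_pos: [644.4, -271.2, 103.3]
tcp_rot: [-3.141, 0.002, 3.002]
ft_force: [1.0, -0.2, -2.9]
opening: 0.544
t 5.75 pos [ 644.4 -271.2  103.3] rot [-3.141e+00  2.000e-03  3.002e+00] F [ 1.  -0.2 -2.9] op 0.544 j [-0.49  0.71  1.47  0.    0.97 -1.92]
[ 644. -273.   94.] shift m [ 0.0002 -0.0018  0.0093] turn 0.0
```

```bash
python3 -m pendant '[[[0,0,0,0.004,0],[0,0,0,0.007,0],[0,0,0,0.0095,0],[0,0,0,0.0095,0],[0,0,0,0.0095,0],[0.75,0,0,0.0095,0],[0.75,0,0,0.0095,0],[0.75,0,0,0.0095,0]]]'
python3 go.py
python3 -m pendant '[[[0.75,0,0,0,0],[0.75,0,0,-0.04,0],[0.75,0,0,-0.08,0],[0.75,0,0,-0.12,0],[0.75,0,0,-0.167,0],[0.75,0,0,-0.167,0],[0.75,0,0,-0.167,0],[0.75,0,0,-0.167,0]]]'
python3 go.py 470.5 283 260 470.5 283 88
```

```text
t: 6.55
eef_pos: [643.8, -271.1, 92.0]
tcp_rot: [3.141, 0.0, 3.002]
ft_force: [-0.5, 0.3, -0.5]
opening: 0.721
t 6.55 pos [ 643.8 -271.1   92. ] rot [3.141 0.    3.002] F [-0.5  0.3 -0.5] op 0.721 j [-0.49  0.72  1.47  0.    0.95 -1.92]
t: 7.35
eef_pos: [643.4, -270.9, 257.7]
tcp_rot: [3.141, -0.002, 3.002]
ft_force: [-0.0, -0.1, -0.0]
opening: 0.747
t 7.35 pos [ 643.4 -270.9  257.7] rot [ 3.141e+00 -2.000e-03  3.002e+00] F [-0.  -0.1 -0. ] op 0.747 j [-0.49  0.57  1.3   0.    1.27 -1.92]
[470.5 283.  260. ] shift m [ 0.2484  0.5244 -0.0014] turn 0.0
[470.5 283.   88. ] shift m [0.248  0.5243 0.1706] turn 0.0
```

```bash
python3 -m pendant '[[[0.75,0.02,0.043,0,0],[0.75,0.04,0.087,0,0],[0.75,0.06,0.13,0,0],[0.75,0.08,0.173,0,0],[0.75,0.1,0.217,0,0],[0.75,0.12,0.26,0,0],[0.75,0.14,0.303,0,0],[0.75,0.16,0.346,0,0]]]'
python3 -m pendant '[[[0.75,0.02,0.043,0,0],[0.75,0.04,0.087,0,0],[0.75,0.06,0.13,0,0],[0.75,0.08,0.165,0,0],[0.75,0.088,0.178,0,0],[0.75,0.088,0.178,0,0],[0.75,0.088,0.178,0,0],[0.75,0.088,0.178,0,0]]]'
python3 - <<'E'
from cell import env
from meas import *
for n in("top","side"):
    c=env.read_camera(n); cv2.imwrite(f"pics/{n}1.png",c["image"]); np.savez(f"{n}1.npz",**c)
    try: print(n,"blue can on board",capfit(c,"blue",(644,-271),zt=159))
    except Exception as e: print(n,e)
    try: print("blue spot",spotfit(c,"blue",0,(465,565,160,260)))
    except Exception as e: print(e)
st=env.state(); c=env.read_camera("wrist"); np.savez("w2.npz",**c)
P=cloud(c,st);M=masks(c)
for k in("yellow","red"):
    m=M[k]&(P[...,2]>149)&(P[...,2]<165)&(P[...,1]>150)
    if m.sum()>100: print(k,m.sum(),circ(plane(c,edge(m),154,st)))
print("blue spot",spotfit(c,"blue",0,(465,565,160,260),st))
E
python3 go.py 470.8 283 88
```

```text
t: 8.15
eef_pos: [532.3, 95.4, 257.8]
tcp_rot: [-3.141, -0.002, 3.002]
ft_force: [1.4, -0.2, 0.6]
opening: 0.751
t: 8.95
eef_pos: [471.7, 281.2, 258.7]
tcp_rot: [-3.141, -0.0, 3.0]
ft_force: [-0.4, 0.2, 0.2]
opening: 0.75
top blue can on board (array([ 644.86941319, -271.66596002,   20.43350016]), np.float64(0.9187119735325566))
blue spot (array([515.23051489, 207.74807708]), 47, np.float64(35.96486730991341))
side blue can on board (array([ 644.54479165, -263.64108345,   21.22441966]), np.float64(1.7061116764283029))
blue spot (array([515.16265072, 208.91988664]), 14, np.float64(36.01918965725547))
yellow 1971 (array([468.34345386, 282.21001889,  21.21371842]), np.float64(0.3614657927396733))
red 317 (array([527.08380025, 325.5772538 ,   9.44604863]), np.float64(2.739369366611423))
blue spot (array([513.14894596, 207.879319  ]), 44, np.float64(35.68064324037793))
t 9.1 pos [471.7 281.3 259. ] rot [-3.142 -0.     3.   ] F [-0.6 -0.1  0.3] op 0.751 j [ 0.42  0.34  1.69 -0.    1.12 -1.01]
[470.8 283.   88. ] shift m [0.0011 0.0015 0.171 ] turn -0.001
```

View pics/side1.png

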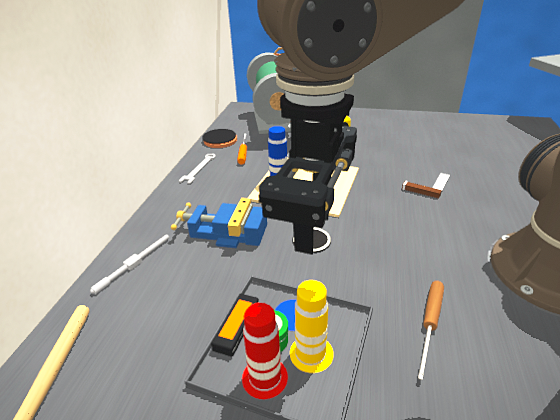

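```bash
python3 -m pendant '[[[0.75,0.001,0.0015,0.05,0],[0.75,0.001,0.0015,0.09,0],[0.75,0.001,0.0015,0.13,0],[0.75,0.001,0.0015,0.15,0],[0.75,0.001,0.0015,0.171,0],[0.75,0.001,0.0015,0.171,0],[0.75,0.001,0.0015,0.171,0],[0.75,0.001,0.0015,0.171,0]]]'
python3 -m pendant '[[[0,0,0,0,0],[0,0,0,0,0],[0,0,0,0,0],[0,0,0,0,0],[0,0,0,0,0],[0,0,0,0,0],[0,0,0,0,0],[0,0,0,0,0]]]'
python3 go.py 565 -261 260
```

```text
t: 9.9
eef_pos: [471.1, 284.0, 89.3]
tcp_rot: [3.141, 0.001, 3.001]
ft_force: [0.3, -0.1, -0.3]
opening: 0.754
t: 10.7
eef_pos: [470.7, 284.0, 88.5]
tcp_rot: [3.141, 0.001, 3.002]
ft_force: [-0.7, -1.5, 5.6]
opening: 0.54
t 10.7 pos [470.7 284.   88.5] rot [3.141e+00 1.000e-03 3.002e+00] F [-0.7 -1.5  5.6] op 0.54 j [ 0.42  0.55  1.87 -0.    0.72 -1.01]
[ 565. -261.  260.] shift m [-0.1695 -0.5265 -0.1716] turn 0.0
```

```bash
python3 -m pendant '[[[0,0,0,-0.03,0],[0,0,0,-0.08,0],[0,0,0,-0.13,0],[0,0,0,-0.172,0],[0,-0.01,-0.03,-0.172,0],[0,-0.025,-0.078,-0.172,0],[0,-0.04,-0.126,-0.172,0],[0,-0.056,-0.174,-0.172,0]]]'
python3 -m pendant '[[[0,-0.015,-0.047,0,0],[0,-0.03,-0.094,0,0],[0,-0.045,-0.141,0,0],[0,-0.06,-0.188,0,0],[0,-0.076,-0.235,0,0],[0,-0.091,-0.282,0,0],[0,-0.105,-0.327,0,0],[0,-0.1135,-0.3525,0,0]]]'
python3 -m pendant '[[[0,0,0,0.04,0],[0,0,0,0.08,0],[0,0,0,0.12,0],[0,0,0,0.145,0],[0,0,0,0.158,0],[0,0,0,0.158,0],[0,0,0,0.158,0],[0,0,0,0.158,0]]]'
python3 go.py 565 -261 94
```

```text
t: 11.5
eef_pos: [501.1, 103.4, 259.9]
tcp_rot: [3.142, -0.0, 3.003]
ft_force: [1.1, -0.1, -2.2]
opening: 0.544
t: 12.3
eef_pos: [564.5, -263.2, 259.3]
tcp_rot: [3.141, -0.001, 3.0]
ft_force: [0.8, -0.1, -1.9]
opening: 0.543
t: 13.1
eef_pos: [565.3, -260.2, 103.6]
tcp_rot: [-3.141, 0.002, 3.002]
ft_force: [0.2, -0.0, -1.9]
opening: 0.544
t 13.1 pos [ 565.3 -260.2  103.6] rot [-3.141e+00  2.000e-03  3.002e+00] F [ 0.2 -0.  -1.9] op 0.544 j [-0.54  0.61  1.68  0.    0.85 -1.97]
[ 565. -261.   94.] shift m [ 0.0003 -0.0009  0.0096] turn 0.0
```

```bash
python3 -m pendant '[[[0,0,0,0.004,0],[0,0,0,0.007,0],[0,0,0,0.0085,0],[0,0,0,0.0085,0],[0,0,0,0.0085,0],[0.75,0,0,0.0085,0],[0.75,0,0,0.0085,0],[0.75,0,0,0.0085,0]]]'
python3 -m pendant '[[[0.75,0,0,0,0],[0.75,0,0,-0.04,0],[0.75,0,0,-0.08,0],[0.75,0,0,-0.12,0],[0.75,0,0,-0.167,0],[0.75,0,0,-0.167,0],[0.75,0,0,-0.167,0],[0.75,0,0,-0.167,0]]]'
python3 go.py 536 340.3 260
```

```text
t: 13.9
eef_pos: [564.8, -259.9, 93.7]
tcp_rot: [3.142, 0.0, 3.002]
ft_force: [-0.4, 0.6, 0.5]
opening: 0.723
t: 14.7
eef_pos: [564.2, -259.6, 259.3]
tcp_rot: [3.141, -0.002, 3.002]
ft_force: [0.6, -0.1, -0.1]
opening: 0.753
t 14.7 pos [ 564.2 -259.6  259.3] rot [ 3.141e+00 -2.000e-03  3.002e+00] F [ 0.6 -0.1 -0.1] op 0.753 j [-0.54  0.45  1.51  0.    1.19 -1.97]
[536.  340.3 260. ] shift m [0.1116 0.5901 0.    ] turn 0.0
```

```bash
python3 -m pendant '[[[0.75,0.009,0.047,0,0],[0.75,0.018,0.095,0,0],[0.75,0.027,0.142,0,0],[0.75,0.036,0.19,0,0],[0.75,0.045,0.237,0,0],[0.75,0.054,0.285,0,0],[0.75,0.063,0.332,0,0],[0.75,0.072,0.38,0,0]]]'
python3 -m pendant '[[[0.75,0.009,0.047,0,0],[0.75,0.018,0.095,0,0],[0.75,0.027,0.142,0,0],[0.75,0.035,0.185,0,0],[0.75,0.04,0.21,0,0],[0.75,0.04,0.21,0,0],[0.75,0.04,0.21,0,0],[0.75,0.04,0.21,0,0]]]'
python3 - <<'E'
from cell import env
from meas import *
st=env.state(); c=env.read_camera("wrist"); np.savez("w3.npz",**c)
P=cloud(c,st);M=masks(c)
for k in("red",):
    m=M[k]&(P[...,2]>149)&(P[...,2]<165)&(P[...,1]>150)
    if m.sum()>100: print(k,m.sum(),circ(plane(c,edge(m),154,st)))
for k,b in dict(yellow=(420,520,235,335),blue=(465,565,160,260)).items():
  try: print(k,spotfit(c,k,0,b,st))
  except Exception as e: print(e)
c=env.read_camera("top");print("top yellow",spotfit(c,"yellow",0,(420,520,235,335)))
E
python3 go.py 536 340.3 88
```

```text
t: 15.5
eef_pos: [545.5, 128.2, 259.1]
tcp_rot: [-3.141, -0.002, 3.002]
ft_force: [1.0, -0.5, -0.2]
opening: 0.751
t: 16.3
eef_pos: [536.0, 338.9, 259.8]
tcp_rot: [-3.141, -0.001, 3.001]
ft_force: [1.2, 0.4, -0.4]
opening: 0.75
red 1955 (array([534.2991235 , 339.58152518,  21.22943698]), np.float64(0.3490233556486674))
yellow (array([467.80204605, 284.69399274]), 47, np.float64(36.509110011371895))
blue (array([512.9092923 , 208.36017811]), 29, np.float64(36.0072199733793))
top yellow (array([469.9282683 , 284.19834492]), 47, np.float64(35.49399398614114))
t 16.4 pos [536.3 338.8 260.4] rot [-3.141 -0.     3.   ] F [ 0.5 -0.5  0.8] op 0.751 j [ 0.46  0.47  1.48 -0.    1.2  -0.97]
[536.  340.3  88. ] shift m [0.0004 0.0015 0.1724] turn -0.001
```

```bash
python3 -m pendant '[[[0.75,0.0005,0.0015,0.05,0],[0.75,0.0005,0.0015,0.09,0],[0.75,0.0005,0.0015,0.13,0],[0.75,0.0005,0.0015,0.15,0],[0.75,0.0005,0.0015,0.171,0],[0.75,0.0005,0.0015,0.171,0],[0.75,0.0005,0.0015,0.171,0],[0.75,0.0005,0.0015,0.171,0]]]'
python3 -m pendant '[[[0,0,0,0,0],[0,0,0,0,0],[0,0,0,0,0],[0,0,0,0,0],[0,0,0,0,0],[0,0,0,0,0],[0,0,0,0,0],[0,0,0,0,0]]]'
python3 go.py 486 -249 260
```

```text
t: 17.2
eef_pos: [536.4, 341.5, 91.1]
tcp_rot: [3.14, 0.002, 3.001]
ft_force: [1.2, -0.6, -0.4]
opening: 0.752
t: 18.0
eef_pos: [535.9, 341.5, 90.1]
tcp_rot: [3.141, 0.001, 3.002]
ft_force: [-0.7, -2.6, 5.5]
opening: 0.543
t 18.0 pos [535.9 341.5  90.1] rot [3.141e+00 1.000e-03 3.002e+00] F [-0.7 -2.6  5.5] op 0.543 j [ 0.46  0.64  1.65 -0.    0.85 -0.97]
[ 486. -249.  260.] shift m [-0.033  -0.5917 -0.1701] turn 0.0
```

```bash
python3 -m pendant '[[[0,0,0,-0.03,0],[0,0,0,-0.08,0],[0,0,0,-0.13,0],[0,0,0,-0.17,0],[0,-0.002,-0.035,-0.17,0],[0,-0.005,-0.083,-0.17,0],[0,-0.007,-0.131,-0.17,0],[0,-0.01,-0.18,-0.17,0]]]'
python3 -m pendant '[[[0,-0.003,-0.048,0,0],[0,-0.005,-0.097,0,0],[0,-0.008,-0.145,0,0],[0,-0.011,-0.194,0,0],[0,-0.013,-0.242,0,0],[0,-0.016,-0.291,0,0],[0,-0.019,-0.339,0,0],[0,-0.021,-0.385,0,0]]]'
python3 -m pendant '[[[0,-0.002,-0.02,0,0],[0,-0.002,-0.0267,0.02,0],[0,-0.002,-0.0267,0.06,0],[0,-0.002,-0.0267,0.1,0],[0,-0.002,-0.0267,0.14,0],[0,-0.002,-0.0267,0.157,0],[0,-0.002,-0.0267,0.157,0],[0,-0.002,-0.0267,0.157,0]]]'
python3 go.py 486 -249 96
```

```text
t: 18.8
eef_pos: [519.6, 160.5, 259.1]
tcp_rot: [-3.141, -0.001, 3.003]
ft_force: [0.9, -0.1, -3.0]
opening: 0.546
t: 19.6
eef_pos: [487.0, -224.2, 259.2]
tcp_rot: [3.141, -0.0, 3.002]
ft_force: [0.4, -0.7, -2.8]
opening: 0.546
t: 20.4
eef_pos: [486.1, -249.0, 102.8]
tcp_rot: [3.141, -0.0, 3.002]
ft_force: [1.0, -0.2, -2.0]
opening: 0.544
t 20.4 pos [ 486.1 -249.   102.8] rot [ 3.141 -0.     3.002] F [ 1.  -0.2 -2. ] op 0.544 j [-0.59  0.52  1.87  0.    0.75 -2.03]
[ 486. -249.   96.] shift m [ 0.0001 -0.      0.0068] turn 0.0
```

```bash
python3 -m pendant '[[[0,0,0,0.003,0],[0,0,0,0.005,0],[0,0,0,0.006,0],[0,0,0,0.006,0],[0,0,0,0.006,0],[0.75,0,0,0.006,0],[0.75,0,0,0.006,0],[0.75,0,0,0.006,0]]]'
python3 -m pendant '[[[0.75,0,0,0,0],[0.75,0,0,-0.04,0],[0.75,0,0,-0.08,0],[0.75,0,0,-0.12,0],[0.75,0,0,-0.157,0],[0.75,0,0,-0.157,0],[0.75,0,0,-0.157,0],[0.75,0,0,-0.157,0]]]'
python3 go.py 542 272 260
```

```text
t: 21.2
eef_pos: [486.1, -249.1, 96.8]
tcp_rot: [-3.141, 0.001, 3.002]
ft_force: [-0.1, -0.4, 0.1]
opening: 0.725
t: 22.0
eef_pos: [485.5, -248.7, 252.5]
tcp_rot: [3.141, -0.002, 3.002]
ft_force: [-0.2, -0.6, 0.4]
opening: 0.752
t 22.0 pos [ 485.5 -248.7  252.5] rot [ 3.141e+00 -2.000e-03  3.002e+00] F [-0.2 -0.6  0.4] op 0.752 j [-0.59  0.34  1.7   0.    1.1  -2.03]
[542. 272. 260.] shift m [ 0.0166  0.5235 -0.0071] turn 0.0
```

```bash
python3 -m pendant '[[[1,0.0015,0.048,0,0],[1,0.003,0.096,0,0],[1,0.0045,0.144,0,0],[1,0.006,0.192,0,0],[1,0.0075,0.24,0,0],[1,0.009,0.288,0,0],[1,0.0105,0.336,0,0],[1,0.012,0.38,0,0]]]'
python3 -m pendant '[[[1,0.0015,0.048,0,0],[1,0.003,0.096,0,0],[1,0.0045,0.135,0,0],[1,0.0045,0.1435,0,0],[1,0.0045,0.1435,0,0],[1,0.0045,0.1435,0,0],[1,0.0045,0.1435,0,0],[1,0.0045,0.1435,0,0]]]'
cat > tin.py <<'E'
from cell import env
from meas import *
import sys
SB=dict(red=(487,587,293,393),yellow=(420,520,235,335),blue=(465,565,160,260))
def report(x0,tag):
  for n in("wrist","top","side"):
    st=env.state(); c=env.read_camera(n); np.savez(f"{n}_{tag}.npz",**c); cv2.imwrite(f"pics/{n}_{tag}.png",c["image"])
    P=cloud(c,st);M=masks(c);d=np.hypot(P[...,0]-x0[0],P[...,1]-x0[1])
    lid=((np.abs(P[...,2]-50)<5)&(d<45)).astype(np.uint8)
    lid=cv2.morphologyEx(lid,cv2.MORPH_OPEN,np.ones((3,3)))
    try: print(n,"tin",circ(plane(c,edge(lid),50,st)))
    except Exception as e: print(n,e)
    for k,b in SB.items():
      try: print("  spot",k,*spotfit(c,k,0,b,st))
      except Exception as e: print("  ",k,e)
    m=M["orange"]&(P[...,0]>570)&(P[...,0]<650)&(P[...,1]>180)&(P[...,1]<360)&(P[...,2]<40)
    if m.sum()>50:
      q=plane(c,cv2.boxPoints(cv2.minAreaRect(edge(m).astype(np.float32))),28,st);print("  case",q.mean(0)[:2],q[:,:2].round(1).tolist())
if __name__=="__main__": report((float(sys.argv[1]),float(sys.argv[2])),sys.argv[3])
E
python3 tin.py 543 272 a
python3 go.py 543 272 12
python3 - <<'E'
import cv2,numpy as np
a=[cv2.imread(f"pics/{n}_a.png") for n in("wrist","top")]
cv2.imwrite("pics/m1.png",cv2.resize(np.hstack(a),(800,300)))
E
```

```text
t: 22.8
eef_pos: [526.5, 131.1, 252.2]
tcp_rot: [-3.141, -0.002, 3.002]
ft_force: [0.6, -0.8, 0.2]
opening: 0.995
t: 23.6
eef_pos: [542.7, 270.5, 253.7]
tcp_rot: [-3.142, 0.0, 3.0]
ft_force: [-1.1, -0.1, -0.4]
opening: 0.999
wrist tin (array([539.73874349, 271.54397358,  29.86072269]), np.float64(0.5580975511061734))
  spot red [535.32301054 342.11995417] 41 36.73027738551854
  spot yellow [467.83151333 284.44232496] 47 36.744043555313276
  spot blue [513.15822213 207.66615178] 44 35.48817767409403
  case [584.74686243 258.49434741] [[580.9, 249.7], [583.5, 268.0], [588.6, 267.3], [586.0, 248.9]]
top max() iterable argument is empty
   red OpenCV(4.12.0) /io/opencv/modules/calib3d/src/undistort.dispatch.cpp:347: error: (-215:Assertion failed) CV_IS_MAT(_src) && CV_IS_MAT(_dst) && (_src->rows == 1 || _src->cols == 1) && (_dst->rows == 1 || _dst->cols == 1) && _src->cols + _src->rows - 1 == _dst->rows + _dst->cols - 1 && (CV_MAT_TYPE(_src->type) == CV_32FC2 || CV_MAT_TYPE(_src->type) == CV_64FC2) && (CV_MAT_TYPE(_dst->type) == CV_32FC2 || CV_MAT_TYPE(_dst->type) == CV_64FC2) in function 'cvUndistortPointsInternal'

  spot yellow [470.0400481  284.82670434] 30 35.94746847048961
  spot blue [515.27399892 207.5742914 ] 47 36.05837168574245
  case [610.91032754 254.90558981] [[602.8, 299.5], [631.2, 296.2], [619.0, 210.2], [590.7, 213.7]]
side tin (array([541.96426084, 275.20644571,  30.35212984]), np.float64(0.7525589858394548))
  spot red [536.89421844 342.66096001] 47 36.761637530509965
  spot yellow [469.57676454 284.97881099] 47 36.52062771850241
  spot blue [514.78066245 208.69197101] 36 36.22852036275757
  case [586.35460963 265.90924322] [[591.1, 277.4], [588.1, 252.1], [581.5, 254.6], [584.7, 279.6]]
t 23.75 pos [542.7 271.  253.9] rot [3.141 0.    3.001] F [-0.1  0.3  0.5] op 1.0 j [ 0.35  0.43  1.56  0.    1.16 -1.08]
[543. 272.  12.] shift m [-1.000e-04  9.000e-04  2.419e-01] turn -0.001
```

View pics/m1.png

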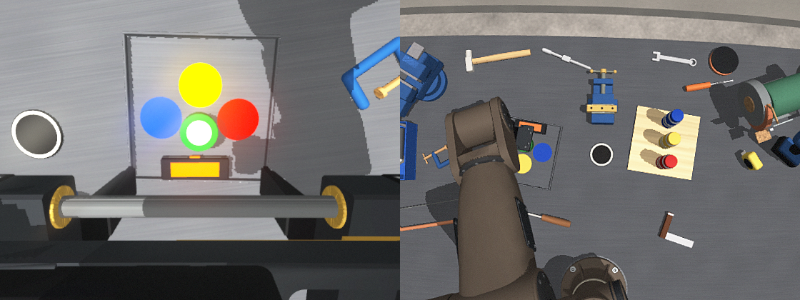

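The wrist view shows the tin free between the three bare spots, with the case just behind it. The top view shows the blue, yellow and red cans standing on the board. Next is the tin.

```bash
python3 -m pendant '[[[1,0.0005,0.001,0.05,0],[1,0.0005,0.001,0.1,0],[1,0.0005,0.001,0.15,0],[1,0.0005,0.001,0.19,0],[1,0.0005,0.001,0.215,0],[1,0.0005,0.001,0.23,0],[1,0.0005,0.001,0.242,0],[1,0.0005,0.001,0.242,0]]]'
python3 go.py 542.2 272.4 10
```

```text
t: 24.55
eef_pos: [542.1, 272.6, 11.0]
tcp_rot: [-3.141, -0.001, 3.002]
ft_force: [-0.8, -0.6, -0.2]
opening: 1.001
t 24.55 pos [542.1 272.6  11. ] rot [-3.141e+00 -1.000e-03  3.002e+00] F [-0.8 -0.6 -0.2] op 1.001 j [ 0.36  0.72  1.77  0.    0.65 -1.07]
[542.2 272.4  10. ] shift m [-0.0001 -0.0002  0.001 ] turn 0.0
```

```bash
python3 -m pendant '[[[0,0,0,0,0],[0,0,0,0,0],[0,0,0,0,0],[0,0,0,0,0],[0,0,0,0,0],[0,0,0,0,0],[0,0,0,0,0],[0,0,0,0,0]]]'
cat > pad.py <<'E'
from meas import *
def pad(c,st=None,xy=(513.6,-18.6)):
    P=plane(c,np.stack(np.meshgrid(np.arange(560),np.arange(420)),-1).reshape(-1,2),4,st).reshape(420,560,3)
    H=hsv(c); w=(H[...,1]<70)&(H[...,2]>130)&(np.hypot(P[...,0]-xy[0],P[...,1]-xy[1])<50)
    Q=P[w][:,:2]; r=np.hypot(*(Q-xy).T); return circ(Q[r>33]),len(Q)
if __name__=="__main__":
    print("top",pad(dict(np.load("top0.npz"))),"side",pad(dict(np.load("side0.npz"))))
E
python3 pad.py; python3 go.py 513.6 -18.6 110
```

```text
t: 25.35
eef_pos: [542.4, 272.8, 12.1]
tcp_rot: [3.141, 0.001, 3.002]
ft_force: [-1.2, -1.0, 5.7]
opening: 0.64
top ((array([513.48961218, -18.66443916,  40.03449083]), np.float64(2.3628306275406055)), 274) side ((array([513.09901706, -19.93766681,  41.64456467]), np.float64(4.023977675737048)), 342)
t 25.35 pos [542.4 272.8  12.1] rot [3.141e+00 1.000e-03 3.002e+00] F [-1.2 -1.   5.7] op 0.64 j [ 0.36  0.72  1.77  0.    0.65 -1.07]
[513.6 -18.6 110. ] shift m [-0.0122 -0.2926 -0.098 ] turn 0.0
```

```bash
python3 -m pendant '[[[0,0,0,-0.03,0],[0,0,0,-0.08,0],[0,0,0,-0.1,0],[0,-0.001,-0.03,-0.1,0],[0,-0.003,-0.075,-0.1,0],[0,-0.005,-0.12,-0.1,0],[0,-0.007,-0.165,-0.1,0],[0,-0.009,-0.21,-0.1,0]]]'
python3 -m pendant '[[[0,-0.001,-0.04,0,0],[0,-0.003,-0.075,0,0],[0,-0.003,-0.083,0,0],[0,-0.003,-0.083,0.03,0],[0,-0.003,-0.083,0.06,0],[0,-0.003,-0.083,0.08,0],[0,-0.003,-0.083,0.08,0],[0,-0.003,-0.083,0.08,0]]]'
python3 go.py 513.4 -19 12.5
```

```text
t: 26.15
eef_pos: [521.3, 62.0, 111.5]
tcp_rot: [3.142, -0.0, 3.002]
ft_force: [0.3, -0.7, -0.9]
opening: 0.649
t: 26.95
eef_pos: [513.4, -18.6, 31.8]
tcp_rot: [3.141, -0.001, 3.002]
ft_force: [-0.6, 0.7, 0.4]
opening: 0.651
t 26.95 pos [513.4 -18.6  31.8] rot [ 3.141e+00 -1.000e-03  3.002e+00] F [-0.6  0.7  0.4] op 0.651 j [-0.16  0.61  1.99  0.    0.54 -1.6 ]
[513.4 -19.   12.5] shift m [-0.0001 -0.0004  0.0193] turn 0.001
```

Run:
```python
from cell import env
from meas import *
c=env.read_camera("side");P=cloud(c);m=masks(c)["green"]&(np.abs(P[...,1])<200)&(P[...,2]<120)&(P[...,0]<600)&(P[...,0]>440)
print(m.sum(),P[m].min(0) if m.any() else 0,P[m].max(0) if m.any() else 0)
a=cv2.resize(c["image"][150:350,180:400],None,fx=2.5,fy=2.5); w=env.read_camera("wrist")["image"]
cv2.imwrite("pics/hold.png",cv2.resize(np.hstack([cv2.resize(a,(560,420)),w]),(800,300)))
```

```text
251 [482.91662154 -32.25010338  23.27331781] [539.41556279  68.17493651 114.45158098]
```

View pics/hold.png

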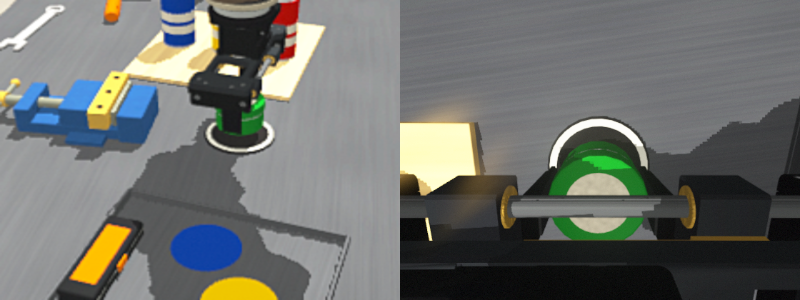

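The tin is held upright over the pad, and its underside measures about z = 23 as expected.

```bash
python3 -m pendant '[[[0,0,0,0.006,0],[0,0,0,0.012,0],[0,0,0,0.016,0],[0,0,0,0.018,0],[0,0,0,0.019,0],[0,0,0,0.019,0],[0,0,0,0.019,0],[0,0,0,0.019,0]]]'
python3 -m pendant '[[[0.9,0,0,0,0],[0.9,0,0,0,0],[0.9,0,0,0,0],[0.9,0,0,0,0],[0.9,0,0,-0.03,0],[0.9,0,0,-0.08,0],[0.9,0,0,-0.13,0],[0.9,0,0,-0.18,0]]]'
python3 go.py 513.4 -130 258
```

```text
t: 27.85
eef_pos: [513.3, -19.1, 12.7]
tcp_rot: [3.142, 0.0, 3.002]
ft_force: [-0.2, 0.7, -1.2]
opening: 0.647
t: 28.65
eef_pos: [512.8, -19.0, 194.6]
tcp_rot: [3.141, -0.0, 3.002]
ft_force: [0.3, 0.6, 0.2]
opening: 0.902
t 28.65 pos [512.8 -19.  194.6] rot [ 3.141 -0.     3.002] F [0.3 0.6 0.2] op 0.902 j [-0.17  0.36  1.85  0.    0.93 -1.6 ]
[ 513.4 -130.   258. ] shift m [-0.0161 -0.1099 -0.0634] turn 0.0
```

```bash
python3 -m pendant '[[[0.75,0,0,-0.04,0],[0.75,0,-0.03,-0.064,0],[0.75,-0.001,-0.075,-0.064,0],[0.75,-0.002,-0.12,-0.064,0],[0.75,-0.003,-0.165,-0.064,0],[0.75,-0.005,-0.21,-0.064,0],[0.75,-0.0055,-0.2315,-0.064,0],[0.75,-0.0055,-0.2315,-0.064,0]]]'
python3 - <<'E'
from cell import env
from meas import *; from pad import pad
for n in("top","side","wrist"):
    st=env.state(); c=env.read_camera(n); np.savez(f"{n}_b.npz",**c); cv2.imwrite(f"pics/{n}_b.png",c["image"])
    P=cloud(c,st); M=masks(c)
    for k,x in dict(red=(486,-249),yellow=(565,-260),blue=(644,-271)).items():
        m=M[k]&(P[...,2]>155)&(P[...,2]<170)&(np.hypot(P[...,0]-x[0],P[...,1]-x[1])<40)
        if m.sum()>30: print(n,k,m.sum(),*circ(plane(c,edge(m),159,st)))
    lid=((np.abs(P[...,2]-50)<5)&(np.hypot(P[...,0]-513,P[...,1]+19)<45)).astype(np.uint8)
    if lid.sum()>50: print(n,"tin",circ(plane(c,edge(lid),50,st)),pad(c,st))
    m=M["orange"]&(P[...,0]>570)&(P[...,0]<650)&(P[...,1]>180)&(P[...,1]<360)&(P[...,2]<40)
    if n=="top" and m.any(): print("case",plane(c,cv2.boxPoints(cv2.minAreaRect(edge(m).astype(np.float32))),28,st).mean(0))
    if n!="wrist":
        for k,b in dict(red=(487,587,293,393),yellow=(420,520,235,335),blue=(465,565,160,260)).items(): print("  spot",k,*spotfit(c,k,0,b,st))
E
python3 go.py 486.1 -249 95
```

```text
t: 29.45
eef_pos: [485.9, -251.5, 256.3]
tcp_rot: [-3.142, -0.0, 2.999]
ft_force: [-0.2, 0.9, 0.2]
opening: 0.753
top yellow 198 [ 566.01338254 -262.37858258   19.26934684] 1.5611414358443245
top blue 237 [ 644.61994491 -271.67662941   20.47435199] 0.8346282007534934
top tin (array([512.62612782, -18.34078236,  29.50203333]), np.float64(0.8736827749030311)) ((array([512.99220528, -18.57970536,  40.01885716]), np.float64(2.076414434275753)), 431)
case [610.91032754 254.90558981  28.        ]
  spot red [537.38142862 341.88909144] 47 36.01288859226133
  spot yellow [471.02108767 283.92001125] 43 34.61056767813531
  spot blue [515.30067241 207.63502647] 47 36.04988139736108
side red 107 [ 486.45761643 -242.36791552   20.57994737] 1.800861930236221
side yellow 97 [ 565.02036624 -254.29495609   19.99583461] 1.7993653733775088
side blue 98 [ 644.0191361  -264.03631201   21.06978236] 2.005428513691639
side tin (array([513.17842566, -13.77513613,  30.35707969]), np.float64(0.922958968871642)) ((array([512.13919954, -20.79808704,  42.03335847]), np.float64(2.9762613417642214)), 230)
  spot red [536.95513664 342.71359357] 47 36.79725166257047
  spot yellow [469.79764584 284.88912045] 47 36.47874799726783
  spot blue [514.93624417 208.71023112] 47 36.322237393094376
wrist red 2005 [ 484.54303821 -250.54611865   20.87620872] 0.32073189548477504
wrist yellow 397 [ 574.42858295 -263.08488698   11.2137229 ] 4.3471843337799765
wrist tin (array([510.55169864, -21.36868073,  30.20028396]), np.float64(0.4192961665071793)) ((array([511.27162439, -18.18426881,  40.20175249]), np.float64(3.1065580521841163)), 1532)
t 29.6 pos [ 486.4 -248.3  256.5] rot [ 3.141 -0.     3.002] F [-0.3 -0.4 -0.1] op 0.75 j [-0.59  0.34  1.7   0.    1.11 -2.02]
[ 486.1 -249.    95. ] shift m [ 1.000e-04 -8.000e-04  1.615e-01] turn 0.0
```

View pics/top_b.png

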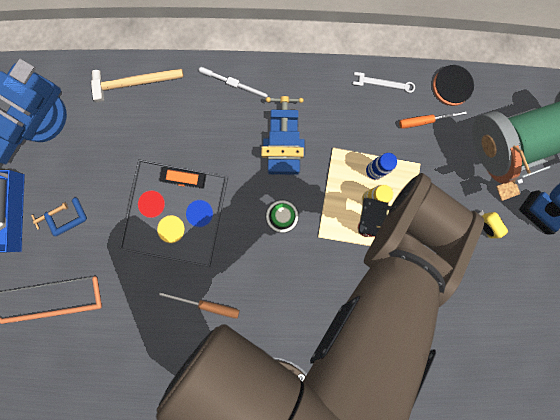

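The top view shows the tin centred in the pad ring at (283,215), the case unmoved, three clear spots, and the blue and yellow cans upright on the board. The red can is hidden by the arm, but the wrist camera sees it. Now red goes back.

```bash
python3 -m pendant '[[[0.75,0,-0.001,0.04,0],[0.75,0,-0.001,0.09,0],[0.75,0,-0.001,0.13,0],[0.75,0,-0.001,0.15,0],[0.75,0,-0.001,0.161,0],[0.75,0,-0.001,0.161,0],[0.75,0,-0.001,0.161,0],[0.75,0,-0.001,0.161,0]]]'
python3 -m pendant '[[[0,0,0,0,0],[0,0,0,0,0],[0,0,0,0,0],[0,0,0,0,0],[0,0,0,0,0],[0,0,0,0,0],[0,0,0,0,0],[0,0,0,0,0]]]'
python3 go.py 536.5 342.4 260
```

```text
t: 30.4
eef_pos: [486.9, -250.1, 96.9]
tcp_rot: [-3.141, 0.002, 3.002]
ft_force: [0.2, -0.6, -0.8]
opening: 0.754
t: 31.2
eef_pos: [486.4, -250.2, 95.9]
tcp_rot: [-3.141, 0.001, 3.002]
ft_force: [-1.7, -0.5, 5.8]
opening: 0.543
t 31.2 pos [ 486.4 -250.2   95.9] rot [-3.141e+00  1.000e-03  3.002e+00] F [-1.7 -0.5  5.8] op 0.543 j [-0.6   0.53  1.87  0.    0.73 -2.03]
[536.5 342.4 260. ] shift m [ 0.0329  0.5938 -0.1642] turn 0.0
```

```bash
python3 -m pendant '[[[0,0,0,-0.03,0],[0,0,0,-0.08,0],[0,0,0,-0.13,0],[0,0,0,-0.165,0],[0,0.002,0.035,-0.165,0],[0,0.005,0.083,-0.165,0],[0,0.007,0.131,-0.165,0],[0,0.01,0.18,-0.165,0]]]'
python3 -m pendant '[[[0,0.003,0.048,0,0],[0,0.005,0.097,0,0],[0,0.008,0.145,0,0],[0,0.011,0.194,0,0],[0,0.013,0.242,0,0],[0,0.016,0.291,0,0],[0,0.019,0.339,0,0],[0,0.021,0.385,0,0]]]'
python3 -m pendant '[[[0,0.0015,0.02,0,0],[0,0.0015,0.0288,0.02,0],[0,0.0015,0.0288,0.06,0],[0,0.0015,0.0288,0.1,0],[0,0.0015,0.0288,0.14,0],[0,0.0015,0.0288,0.157,0],[0,0.0015,0.0288,0.157,0],[0,0.0015,0.0288,0.157,0]]]'
python3 go.py 536.8 342.4 91.5
```

```text
t: 32.0
eef_pos: [501.0, -68.8, 260.2]
tcp_rot: [3.141, -0.001, 3.001]
ft_force: [1.0, -0.3, -2.9]
opening: 0.544
t: 32.8
eef_pos: [533.7, 315.8, 259.9]
tcp_rot: [-3.141, -0.001, 3.002]
ft_force: [0.3, -0.7, -3.2]
opening: 0.544
t: 33.6
eef_pos: [537.1, 342.2, 104.0]
tcp_rot: [-3.142, -0.0, 3.001]
ft_force: [-0.2, 0.3, -2.7]
opening: 0.545
t 33.6 pos [537.1 342.2 104. ] rot [-3.142 -0.     3.001] F [-0.2  0.3 -2.7] op 0.545 j [ 0.46  0.63  1.64 -0.    0.88 -0.97]
[536.8 342.4  91.5] shift m [0.0004 0.0001 0.0125] turn -0.0
```

```bash
python3 -m pendant '[[[0,0.0003,0,0.004,0],[0,0.0003,0,0.008,0],[0,0.0003,0,0.01,0],[0,0.0003,0,0.0115,0],[0,0.0003,0,0.012,0],[0,0.0003,0,0.012,0],[0,0.0003,0,0.012,0],[0,0.0003,0,0.012,0]]]'
python3 -m pendant '[[[0.75,0,0,0,0],[0.75,0,0,0,0],[0.75,0,0,0,0],[0.75,0,0,-0.04,0],[0.75,0,0,-0.08,0],[0.75,0,0,-0.12,0],[0.75,0,0,-0.168,0],[0.75,0,0,-0.168,0]]]'
python3 - <<'E'
from cell import env
from meas import *
st=env.state(); c=env.read_camera("wrist"); np.savez("w5.npz",**c)
P=cloud(c,st); m=masks(c)["red"]&(P[...,2]>149)&(P[...,2]<165)&(P[...,1]>150)
print("wrist cap",circ(plane(c,edge(m),154,st)),"spot",spotfit(c,"red",0,(487,587,294,390),st),st["eef_pos"])
c=env.read_camera("side");print("side cap",capfit(c,"red",(537,342)),"spot",spotfit(c,"red",0,(487,587,294,390)))
E
python3 go.py 564.8 -260 260
```

```text
t: 34.4
eef_pos: [536.6, 342.6, 91.7]
tcp_rot: [3.141, 0.0, 3.002]
ft_force: [0.6, 0.3, -2.7]
opening: 0.544
t: 35.2
eef_pos: [538.3, 343.5, 266.5]
tcp_rot: [3.135, 0.009, 3.002]
ft_force: [0.5, -0.2, -0.7]
opening: 0.748
wrist cap (array([534.55495987, 342.0037521 ,  21.18945438]), np.float64(0.36877258199631086)) spot (array([534.72354826, 342.58521976]), 18, np.float64(36.35077828199243)) [538.26064237 343.46747449 266.4974323 ]
side cap (array([536.47975749, 345.64794753,  21.2508787 ]), np.float64(0.8267309977509895)) spot (array([536.72641632, 343.23260092]), 34, np.float64(36.537897727548334))
t 35.3 pos [536.7 342.6 260.7] rot [3.140e+00 2.000e-03 3.002e+00] F [ 0.3  0.  -1.5] op 0.751 j [ 0.46  0.47  1.47  0.    1.2  -0.97]
[ 564.8 -260.   260. ] shift m [-1.118e-01 -5.928e-01  1.000e-04] turn 0.0
```

```bash
python3 -m pendant '[[[0.75,-0.009,-0.047,0,0],[0.75,-0.018,-0.095,0,0],[0.75,-0.027,-0.142,0,0],[0.75,-0.036,-0.19,0,0],[0.75,-0.045,-0.237,0,0],[0.75,-0.054,-0.285,0,0],[0.75,-0.063,-0.332,0,0],[0.75,-0.072,-0.38,0,0]]]'
python3 -m pendant '[[[0.75,-0.009,-0.047,0,0],[0.75,-0.018,-0.095,0,0],[0.75,-0.027,-0.142,0,0],[0.75,-0.035,-0.185,0,0],[0.75,-0.04,-0.213,0,0],[0.75,-0.04,-0.213,0,0],[0.75,-0.04,-0.213,0,0],[0.75,-0.04,-0.213,0,0]]]'
python3 go.py 564.8 -260 93.5
```

```text
t: 36.1
eef_pos: [554.2, -45.6, 258.2]
tcp_rot: [3.141, -0.002, 3.002]
ft_force: [0.8, 1.1, 1.2]
opening: 0.752
t: 36.9
eef_pos: [564.7, -259.2, 258.9]
tcp_rot: [3.141, -0.001, 3.003]
ft_force: [0.2, -0.0, -1.0]
opening: 0.751
t 36.9 pos [ 564.7 -259.2  258.9] rot [ 3.141e+00 -1.000e-03  3.003e+00] F [ 0.2 -0.  -1. ] op 0.751 j [-0.54  0.45  1.51  0.    1.19 -1.97]
[ 564.8 -260.    93.5] shift m [-0.0004 -0.0009  0.1654] turn 0.001
```

```bash
python3 -m pendant '[[[0.75,0,0,0.04,0],[0.75,0,0,0.09,0],[0.75,0,0,0.13,0],[0.75,0,0,0.15,0],[0.75,0,0,0.165,0],[0.75,0,0,0.165,0],[0.75,0,0,0.165,0],[0.75,0,0,0.165,0]]]'
python3 -m pendant '[[[0,0,0,0,0],[0,0,0,0,0],[0,0,0,0,0],[0,0,0,0,0],[0,0,0,0,0],[0,0,0,0,0],[0,0,0,0,0],[0,0,0,0,0]]]'
python3 go.py 469.0 284.6 260
```

```text
t: 37.7
eef_pos: [565.4, -260.0, 95.8]
tcp_rot: [-3.141, 0.002, 3.003]
ft_force: [0.3, -0.7, 1.1]
opening: 0.749
t: 38.5
eef_pos: [565.0, -260.4, 94.9]
tcp_rot: [-3.141, 0.001, 3.002]
ft_force: [-0.7, 0.1, 5.9]
opening: 0.546
t 38.5 pos [ 565.  -260.4   94.9] rot [-3.141e+00  1.000e-03  3.002e+00] F [-0.7  0.1  5.9] op 0.546 j [-0.54  0.62  1.68  0.    0.84 -1.97]
[469.  284.6 260. ] shift m [ 0.171   0.5263 -0.1653] turn 0.0
```

```bash
python3 -m pendant '[[[0,0,0,-0.03,0],[0,0,0,-0.08,0],[0,0,0,-0.13,0],[0,0,0,-0.165,0],[0,0.01,0.03,-0.165,0],[0,0.025,0.078,-0.165,0],[0,0.04,0.126,-0.165,0],[0,0.056,0.174,-0.165,0]]]'
python3 -m pendant '[[[0,0.015,0.047,0,0],[0,0.03,0.094,0,0],[0,0.045,0.141,0,0],[0,0.06,0.188,0,0],[0,0.076,0.235,0,0],[0,0.091,0.282,0,0],[0,0.105,0.327,0,0],[0,0.115,0.3523,0,0]]]'
python3 -m pendant '[[[0,0,0,0.04,0],[0,0,0,0.08,0],[0,0,0,0.12,0],[0,0,0,0.145,0],[0,0,0,0.158,0],[0,0,0,0.158,0],[0,0,0,0.158,0],[0,0,0,0.158,0]]]'
python3 go.py 469.2 284.6 90.5
```

```text
t: 39.3
eef_pos: [532.9, -79.8, 259.1]
tcp_rot: [3.141, -0.001, 3.001]
ft_force: [0.6, 0.4, -1.6]
opening: 0.543
t: 40.1
eef_pos: [467.9, 286.4, 259.1]
tcp_rot: [-3.142, -0.001, 3.004]
ft_force: [0.1, -1.2, -1.3]
opening: 0.542
t: 40.9
eef_pos: [469.7, 283.8, 103.0]
tcp_rot: [3.14, 0.002, 3.002]
ft_force: [-0.4, 0.4, -1.5]
opening: 0.541
t 40.9 pos [469.7 283.8 103. ] rot [3.140e+00 2.000e-03 3.002e+00] F [-0.4  0.4 -1.5] op 0.541 j [ 0.42  0.53  1.86  0.    0.75 -1.01]
[469.2 284.6  90.5] shift m [0.0006 0.0007 0.0125] turn 0.0
```

```bash
python3 -m pendant '[[[0,0.0005,0.0007,0.004,0],[0,0.0005,0.0007,0.008,0],[0,0.0005,0.0007,0.01,0],[0,0.0005,0.0007,0.0115,0],[0,0.0005,0.0007,0.012,0],[0,0.0005,0.0007,0.012,0],[0,0.0005,0.0007,0.012,0],[0,0.0005,0.0007,0.012,0]]]'
python3 -m pendant '[[[0.75,0,0,0,0],[0.75,0,0,0,0],[0.75,0,0,0,0],[0.75,0,0,0,0],[0.75,0,0,-0.04,0],[0.75,0,0,-0.09,0],[0.75,0,0,-0.14,0],[0.75,0,0,-0.17,0]]]'
python3 go.py 643.7 -271 260
```

```text
t: 41.7
eef_pos: [468.8, 284.3, 89.9]
tcp_rot: [3.141, 0.0, 3.002]
ft_force: [-0.6, -0.9, 6.7]
opening: 0.543
t: 42.5
eef_pos: [469.1, 284.5, 263.3]
tcp_rot: [3.139, 0.003, 3.002]
ft_force: [0.3, -1.2, -0.8]
opening: 0.747
t 42.5 pos [469.1 284.5 263.3] rot [3.139e+00 3.000e-03 3.002e+00] F [ 0.3 -1.2 -0.8] op 0.747 j [ 0.42  0.33  1.68  0.    1.12 -1.01]
[ 643.7 -271.   260. ] shift m [-0.2503 -0.5258  0.003 ] turn 0.0
```

```bash
python3 -m pendant '[[[0.75,-0.02,-0.043,0,0],[0.75,-0.04,-0.087,0,0],[0.75,-0.06,-0.13,0,0],[0.75,-0.08,-0.173,0,0],[0.75,-0.1,-0.217,0,0],[0.75,-0.12,-0.26,0,0],[0.75,-0.14,-0.303,0,0],[0.75,-0.16,-0.346,0,0]]]'
python3 -m pendant '[[[0.75,-0.02,-0.043,0,0],[0.75,-0.04,-0.087,0,0],[0.75,-0.06,-0.13,0,0],[0.75,-0.08,-0.165,0,0],[0.75,-0.09,-0.18,0,0],[0.75,-0.09,-0.18,0,0],[0.75,-0.09,-0.18,0,0],[0.75,-0.09,-0.18,0,0]]]'
python3 go.py 643.7 -271 93
```

```text
t: 43.3
eef_pos: [579.1, -82.6, 259.6]
tcp_rot: [3.141, 0.0, 3.002]
ft_force: [0.4, -0.1, -0.3]
opening: 0.748
t: 44.1
eef_pos: [642.7, -270.3, 259.7]
tcp_rot: [3.141, -0.0, 3.003]
ft_force: [-0.0, 0.1, 0.3]
opening: 0.75
t 44.1 pos [ 642.7 -270.3  259.7] rot [ 3.141 -0.     3.003] F [-0.   0.1  0.3] op 0.75 j [-0.49  0.56  1.3   0.    1.28 -1.92]
[ 643.7 -271.    93. ] shift m [-0.0011 -0.0006  0.1667] turn 0.001
```

```bash
python3 -m pendant '[[[0.75,-0.0007,-0.0005,0.04,0],[0.75,-0.0007,-0.0005,0.09,0],[0.75,-0.0007,-0.0005,0.13,0],[0.75,-0.0007,-0.0005,0.15,0],[0.75,-0.0007,-0.0005,0.166,0],[0.75,-0.0007,-0.0005,0.166,0],[0.75,-0.0007,-0.0005,0.166,0],[0.75,-0.0007,-0.0005,0.166,0]]]'
python3 -m pendant '[[[0,0,0,0,0],[0,0,0,0,0],[0,0,0,0,0],[0,0,0,0,0],[0,0,0,0,0],[0,0,0,0,0],[0,0,0,0,0],[0,0,0,0,0]]]'
python3 go.py 514.1 208.1 260
```

```text
t: 44.9
eef_pos: [644.2, -272.1, 95.3]
tcp_rot: [-3.141, 0.002, 3.002]
ft_force: [-0.4, 0.6, 1.2]
opening: 0.75
t: 45.7
eef_pos: [643.7, -272.0, 94.0]
tcp_rot: [-3.141, 0.001, 3.002]
ft_force: [-0.3, 0.8, 5.1]
opening: 0.549
t 45.7 pos [ 643.7 -272.    94. ] rot [-3.141e+00  1.000e-03  3.002e+00] F [-0.3  0.8  5.1] op 0.549 j [-0.49  0.72  1.47  0.    0.95 -1.93]
[514.1 208.1 260. ] shift m [ 0.1952  0.4574 -0.1662] turn 0.0
```

```bash
python3 -m pendant '[[[0,0,0,-0.03,0],[0,0,0,-0.08,0],[0,0,0,-0.13,0],[0,0,0,-0.166,0],[0,0.012,0.027,-0.166,0],[0,0.032,0.072,-0.166,0],[0,0.052,0.117,-0.166,0],[0,0.071,0.163,-0.166,0]]]'
python3 -m pendant '[[[0,0.019,0.045,0,0],[0,0.039,0.09,0,0],[0,0.058,0.135,0,0],[0,0.077,0.18,0,0],[0,0.097,0.225,0,0],[0,0.114,0.265,0,0],[0,0.122,0.285,0,0],[0,0.1242,0.2944,0,0]]]'
python3 -m pendant '[[[0,0,0,0.04,0],[0,0,0,0.08,0],[0,0,0,0.12,0],[0,0,0,0.145,0],[0,0,0,0.158,0],[0,0,0,0.158,0],[0,0,0,0.158,0],[0,0,0,0.158,0]]]'
python3 go.py 514.1 208.1 89.5
```

```text
t: 46.5
eef_pos: [594.7, -99.3, 258.8]
tcp_rot: [3.141, -0.002, 3.001]
ft_force: [0.0, -0.3, -2.0]
opening: 0.542
t: 47.3
eef_pos: [512.9, 209.9, 259.1]
tcp_rot: [-3.141, -0.001, 3.004]
ft_force: [-0.5, 0.1, -2.8]
opening: 0.543
t: 48.1
eef_pos: [514.8, 208.2, 103.0]
tcp_rot: [3.141, 0.002, 3.002]
ft_force: [-0.1, 0.3, -2.6]
opening: 0.539
t 48.1 pos [514.8 208.2 103. ] rot [3.141e+00 2.000e-03 3.002e+00] F [-0.1  0.3 -2.6] op 0.539 j [ 0.27  0.53  1.85  0.    0.76 -1.17]
[514.1 208.1  89.5] shift m [ 0.0007 -0.0002  0.0135] turn 0.0
```

Release, rise, then move well clear so all cameras see the tray.

```bash
python3 -m pendant '[[[0,0.0004,0,0.004,0],[0,0.0004,0,0.008,0],[0,0.0004,0,0.011,0],[0,0.0004,0,0.0125,0],[0,0.0004,0,0.013,0],[0,0.0004,0,0.013,0],[0,0.0004,0,0.013,0],[0,0.0004,0,0.013,0]]]'
python3 -m pendant '[[[0.75,0,0,0,0],[0.75,0,0,0,0],[0.75,0,0,0,0],[0.75,0,0,0,0],[0.75,0,0,-0.04,0],[0.75,0,0,-0.09,0],[0.75,0,0,-0.14,0],[0.75,0,0,-0.17,0]]]'
python3 -m pendant '[[[0.75,0,-0.045,0,0],[0.75,0,-0.09,0,0],[0.75,0,-0.135,0,0],[0.75,0,-0.18,0,0],[0.75,0,-0.225,0,0],[0.75,0,-0.27,0,0],[0.75,0,-0.315,0,0],[0.75,0,-0.36,0,0]]]'
python3 -m pendant '[[[0.75,0,-0.045,0,0],[0.75,0,-0.09,0,0],[0.75,0,-0.12,0,0],[0.75,0,-0.12,0,0],[0.75,0,-0.12,0,0],[0.75,0,-0.12,0,0],[0.75,0,-0.12,0,0],[0.75,0,-0.12,0,0]]]'
python3 - <<'E'
from cell import env
from meas import *; from pad import pad
X=dict(red=(537,342.5),yellow=(470,284.7),blue=(515,208))
for n in("top","side"):
    c=env.read_camera(n); np.savez(f"{n}_f.npz",**c); cv2.imwrite(f"pics/{n}_f.png",c["image"])
    for k,x in X.items(): print(n,k,capfit(c,k,x)[0],"spot",*spotfit(c,k,0,(x[0]-50,x[0]+50,x[1]-48,x[1]+48)))
    P=cloud(c); M=masks(c)
    lid=((np.abs(P[...,2]-50)<5)&(np.hypot(P[...,0]-513,P[...,1]+19)<45)).astype(np.uint8)
    print(n,"tin",circ(plane(c,edge(lid),50)))
    m=M["orange"]&(P[...,0]>570)&(P[...,0]<650)&(P[...,1]>180)&(P[...,1]<360)&(P[...,2]<40)
    if n=="top": print("case",plane(c,cv2.boxPoints(cv2.minAreaRect(edge(m).astype(np.float32))),28).mean(0))
t=cv2.imread("pics/top_f.png")[140:280,100:310]; s=cv2.imread("pics/side_f.png")[210:420,160:400]
cv2.imwrite("pics/fin.png",np.hstack([cv2.resize(t,(420,280),interpolation=2),cv2.resize(s,(320,280),interpolation=2)]))
E
python3 go.py
```

```text
t: 48.9
eef_pos: [513.6, 208.2, 89.0]
tcp_rot: [3.141, 0.0, 3.002]
ft_force: [-2.3, -0.8, 5.7]
opening: 0.544
t: 49.7
eef_pos: [514.1, 208.4, 262.4]
tcp_rot: [3.14, 0.004, 3.002]
ft_force: [0.8, 0.4, -0.2]
opening: 0.751
t: 50.5
eef_pos: [462.8, -150.0, 258.7]
tcp_rot: [3.142, 0.0, 3.002]
ft_force: [0.3, -0.2, 0.1]
opening: 0.749
t: 51.3
eef_pos: [447.0, -266.3, 258.7]
tcp_rot: [3.142, 0.0, 3.003]
ft_force: [0.2, 0.1, -0.4]
opening: 0.751
top red [537.40350772 340.43239153  20.26685235] spot [537.45196138 341.91139181] 35 36.008329543201754
top yellow [469.71047528 281.86961327  19.98506398] spot [469.96438827 284.53831993] 31 36.14553064374919
top blue [515.30818228 206.74026851  20.44521137] spot [515.44566284 208.07013642] 34 36.29166667024661
top tin (array([512.76726947, -18.16276222,  29.51590906]), np.float64(0.7059159532061937))
case [610.91032754 254.90558981  28.        ]
side red [536.54114545 345.61684325  21.25223496] spot [536.72382181 343.18785452] 34 36.575973736650205
side yellow [468.67845545 286.91508876  21.16046625] spot [469.35707427 285.05120322] 35 36.48531177658576
side blue [514.61739613 212.75155315  21.37786944] spot [540.84200389 231.99590904] 5 36.134058008060514
side tin (array([513.12090563, -13.86724241,  30.30658274]), np.float64(0.9788252706795084))
t 51.4 pos [ 446.9 -266.6  258.7] rot [-3.142  0.     3.003] F [-0.8 -0.3 -0.3] op 0.751 j [-0.66  0.3   1.75  0.    1.09 -2.1 ]
```

View pics/fin.png

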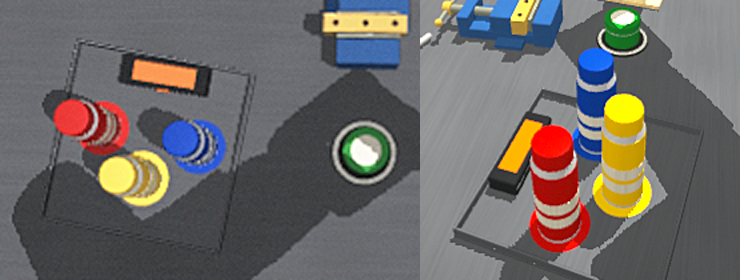

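The final view shows all three cans upright, each inside its own ring. The tin is centred in the pad's ring, and the case is where it was. Handing in.

```bash
python3 -c "
from cell import env
print(env.job_done()); print(env.state()['t'])"
```

```text
the job is handed in; nothing more can be done
None
the job is handed in; nothing more can be done
```

The job is done and handed in at about 51 s of the 149 s allowed. I stood blue, yellow and red on the plywood board and put the tin on the rubber pad. Then I put each can back on the spot of its own colour, red first, then yellow and blue, and left the gripper open and clear.

**Last checks:**
- **Cans:** all three stand upright. Averaging the top and side cameras, each cap is within about 1.5 mm of its spot's centre.
- **Tin:** the top camera puts it within about 1 mm of the pad's centre.
- **Drill-bit case:** the top camera's reading is identical before and after.
- **Forces:** the wrist force stayed below 7 N in every reading.

**Where the checks disagreed:**
- **Cap heights:** for the caps the two cameras differ by about 5–6 mm in y, a calibration bias present from the first pictures. I averaged it out.
- **Tin in the side camera:** it reads the tin about 5 mm off in y. The gripper's release position and the top camera agree on centred.
- **Blue spot, final side view:** that fit failed because the spot was hidden, so I used earlier fits of the bare spot and the final top-camera fit.

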